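# Close the test enclosure's guard with the insulated hook rod

### The job

The clear sliding guard on the sloping front of the test enclosure is up and the board inside is about to be energised. Take the insulated hook rod from its rest, put its prong through the steel ring eye on the guard's top rail and gently draw the guard down the slope until it snaps past its two roller catches and sits fully home on its sill bar, pressing the interlock plunger right in; then unhook it and lay the rod back in its rest the way it lay, hook end away from you and prong down. Move the guard by the rod alone, keeping the gripper and arm off guard and eye, never strain the eye or lean on the enclosure with more than 18 N, and leave the other things on the cart where they are.

Things in the scene. Friction and masses are not known exactly. Their poses are not given: they have to be found in the camera images.
- enclosure: Fixed bench test enclosure, 205 x 250 x 243 mm: white base box (70 mm high), clear sides, white back, aluminium-framed front sloping back at 45 degrees to the table. Origin: centre of its underside; x from its front to its back, away from the robot (turned up to 0.15 rad), y left, z up. In its frame up the slope is (0.707, 0, 0.707), square out of it (-0.707, 0, 0.707).
- interlock (a joint): Sprung interlock plunger, a 6 mm black pin in the guard's sill bar: how far it is pressed, in m. 0 = free, about 0.0048 = pressed right in by a guard that is fully home.
- guard_slide (a joint): Travel of the guard in m, 0 = right up, growing down the slope; friction holds it, 1 to 5 N draws it. Home is where the sill bar has been clamped: anywhere from 0.056 to 0.080. About 8 mm above home two sprung rollers and then the plunger resist, rising to 9 to 14 N some 2 mm above home; there the rollers snap it home and hold it. On the bar it stops dead: more pull only strains the eye.
- eye_centre (a point): Centre of the steel ring eye on the guard's top rail; moves with the guard. Axes: x along the ring's own axis, forward and steeply down (65 degrees below level), z in the ring's plane up and back, y left. The ring lies in the y-z plane, leaning out 20 degrees from the pane, over 20 mm clear of it: hole 16 mm wide, wire 6 mm thick, 28 mm over all.
- guard: Clear sliding guard, 208 x 130 mm, 10 mm thick aluminium frame, with its ring eye. Origin: middle of its lower edge, mid-thickness; z up the slope, x into it. A 7 mm post carries the eye from the top rail and meets the ring's rear edge; the ring's sides and front edge are free, so a prong put through from in front can pull on the front edge.
- rod_grip (a point): Grip point of the loose hook rod (0.09 to 0.14 kg): centre of its black handle, a flat-sided bar 14 mm wide (y), 22 mm high (z), reaching 70 mm back and 60 mm ahead. Axes: x along the rod to the hook, z up as it lies in the rest. Ahead of it a 10 to 12 mm round shaft, then a 7 mm steel hook that bends square 135 mm ahead, its prong going down (-z).
- rod_prong (a point): Middle of the prong: 134.5 mm ahead of rod_grip and 13 mm below it, same axes. The prong is a 7 mm round bar with a round end, its tip 29.5 mm below the rod's axis.
- hook_rod: The hook rod as a whole; origin and axes as rod_grip.
- rest_seat (a point): Where rod_grip belongs in the fixed rest, 51 mm above the cart top; x along the slots to the hook end (away from the robot), z up. The rest: a grey plate 150 x 64 x 8 mm with two 10 mm thick slotted cheeks, 45 mm before and behind this point; slots 18 mm wide, floor 40 mm above the cart top, flared to 30 mm at 66 mm, open above. Between the cheeks is room for fingers.
- filter_board: Bystander: yellow filter board, 125 x 157 x 29 mm, to the robot's right.
- phone: Bystander: dark phone, 156 x 79 x 10 mm, in front of the enclosure.
- solder_spool: Bystander: small solder spool, 44 mm across, 36 mm high.
- pen: Bystander: ballpoint pen, 136 mm long, on the notebook at the right.
- red_black_probe: Bystander: thin black needle probe, 92 mm long, between the enclosure and the rod rest.
- croc_clip: Bystander: black crocodile clip, 54 mm long.
- wooden_box: Bystander: small wooden box, 70 x 110 x 30 mm, at the back left.

How it is judged (in metres and radians):
On the way, in this order (a step that is already met when the one before it is completed fails the run):
1. the prong is through the ring eye (distance between rod_prong and eye_centre below 0.012 m), for 0.2 s.
2. the guard is fully home, drawn there with the hook still in the eye (value of joint interlock above 0.0035 m and distance between rod_prong and eye_centre below 0.016 m), for 0.2 s.
3. the rod is back in its rest (distance between rod_grip and rest_seat below 0.025 m and z of rod_grip in the frame of rest_seat between -0.006 and 0.006 m and x of rod_prong in the frame of rest_seat above 0.1 m and z of rod_prong in the frame of rest_seat below -0.004 m and angle between the x axis of rod_grip and the x axis of rest_seat, either way round below 0.1 rad), for 0.2 s.
At the end, for the whole second after the job is handed in: The guard is down (travel above 0.050 m) and home on its sill bar, the interlock plunger pressed in by more than 3.5 mm; the rod lies still in its rest, grip point within 25 mm of the seat and within 6 mm of its height, within 0.1 rad of the slots' direction, hook end away and prong down (all of step 3 and value of joint interlock above 0.0035 m and value of joint guard_slide above 0.05 m and linear speed of hook_rod below 0.02 m/s); the robot touches nothing.
It fails at once if the rod and the guard (its ring eye) press on one another with more than 18 N (contact force between hook_rod and guard above 18 N).
It fails at once if the rod presses on the enclosure, with all it carries, with more than 18 N (contact force between hook_rod and enclosure above 18 N).
It fails at once if the gripper or the arm touches the guard or its eye (contact force between any of the fingers, the arm and guard above 1 N).
It fails at once if a bystander is moved by more than 20 mm (distance of any of filter_board, phone, solder_spool, pen, red_black_probe, croc_clip, wooden_box from where it was at the start of the episode above 0.02 m).
It also fails if it takes over 72 s, if anything falls off the work surface, if the arm or the gripper's body presses on something with over 40 N, if the wrist force passes 120 N, or if a joint passes its speed limit or range.

### The arm

A 6-joint arm with a two-finger parallel gripper is mounted at the origin on a cart in front of the work surface, level with it; the furniture and walls round the work are solid. World frame = base frame: x ahead of the robot, y to its left, z up, the work surface at z = 0. Lengths are in mm, angles in rad, forces in N, time in s.
With the tool pointing down it reaches from about 275 to 825 mm from the base axis. Payload 4.9 kg.
Tool frame: the origin (TCP) lies at the very end of the fingers, on their centre line; the grasp point (between the pads) lies 19 mm behind it; z points along the fingers, y is the line along which they close (so a half turn about z gives the same grasp; the last joint's range is limited). The gripper opens to 85 mm and grips with 20 to 120 N. Pads are 22 mm wide; open, the fingers measure 114 mm over their backs; the gripper's body (76 mm by 85 mm) begins 54 mm behind the grasp point. The pads swing forward as they close: fully open they stand 13 mm farther back than shut.
Start: joints at [1.03, 0.326, -0.193, 1.052, 0, 1.437], TCP at [217.616, 505.135, 231.281] pointing down, gripper open.
Joint ranges: [-2.65, 2.65], [-0.97, 1.79], [-1.3, 1.35], [-1.93, 2.1], [-1.47, 1.37], [-3.14, 3.14]. Speed limits (rad/s): [2.57, 2.57, 3.14, 3.14, 3.14, 3.14].

### API

Orientations are given as [roll, pitch, yaw] about the fixed x, y, z axes, in that order (R = Rz(yaw) Ry(pitch) Rx(roll)).
In Python, from bench import bot, solve_ik, imaging gives the robot as it stands. Calls block until the motion is done:
- bot.move_ptp(position, orientation): joint-space move of the TCP to a pose.
- bot.movel(position, rot=None, max_speed=150, threshold=None): straight line of the TCP; rot=None keeps the orientation; max_speed is the mean speed in mm/s. With threshold (N) it stops when the force on the tool has changed by that much, and returns True; else False.
- bot.move_j(angles): joint-space move.
- bot.grip(opening, effort=None): opening from 0.0 (shut) to 1.0 (fully open); effort is the grip in N (None keeps the last); returns when the fingers have stopped.
- bot.dwell(seconds).
- solve_ik(position, orientation): joint angles nearest the present ones, or None.
- bot.get_state(): the state.
- imaging.capture(name): name is "scene" or "top" or "wrist"; returns the picture (384x512x3 uint8, blue, green, red); there is no depth.
- imaging.camera_model(name): a dict with "K" (3x3 intrinsics, pixels), "position" and "rotation" of the camera in the world. Camera axes: x right, y up, looking along -z (the intrinsics and any distortion apply to the point x, -y, -z); pixel columns grow to the right and rows downward; lengths in mm; the calibration is good to about 2 mm. A picture is of the moment at which its call begins: read the wrist's pose just before it. camera_model takes no time and is no camera call; for the wrist camera it gives the pose at the moment of the call.
A pose or a line that the arm cannot do raises bot.IKError and nothing moves.
- bot.sign_off(): hands the job in; it is judged then, once.
The state is a dict: "t": time; "qpos": joint angles; "joint_velocities": joint speeds; "effort": joint torques, N m; "tcp_pos": TCP position; "orientation": TCP orientation; "contact_force": force on the tool from outside, world axes, zero at the start; "wrist_torque": the same for the moment, N m; "opening": opening from 0.0 (shut) to 1.0 (fully open); "gripper_force": force on a finger pad.
Only numpy, scipy, OpenCV 4.12 (cv2) and the standard library are available. Lean on these libraries where they do the work, as an engineer would, in place of code of your own. Each camera call takes 0.05 s, during which the arm holds its last target. There are 200 camera calls.

## Working session

There is one attempt and no reset: what is moved stays moved. The work goes in short steps, each a Python script; the robot and the scene stay as the last script left them, time stands still between calls to the robot, and variables do not carry over. Pictures are saved under pics/ and viewed, at most 12 in all, crops included, and the job is handed in when it is done.

```bash
ls; mkdir -p pics
python3 - <<'E'
from bench import bot,imaging
import cv2,numpy as np
for n in("scene","top"):
    cv2.imwrite(f"pics/{n}0.png",imaging.capture(n)); m=imaging.camera_model(n); print(n,{k:np.round(v,3).tolist() if not isinstance(v,(str,dict)) else v for k,v in m.items()})
print(bot.get_state())
E
```

```text
pics
scene {'K': [[407.953, 0.0, 260.668], [0.0, 407.953, 189.446], [0.0, 0.0, 1.0]], 'position': [-13.993, -685.554, 964.654], 'rotation': [0.855, 0.01, -0.684]}
top {'K': [[441.53, 0.0, 242.3], [0.0, 441.53, 191.965], [0.0, 0.0, 1.0]], 'position': [277.925, 27.471, 1615.104], 'rotation': [0.185, -0.014, -1.553]}
{'t': 0.1, 'qpos': array([ 1.02979312e+00,  3.26881000e-01, -1.93479126e-01,  1.05194267e+00,
       -1.69191496e-05,  1.43660620e+00]), 'joint_velocities': array([-0.00023646, -0.00420999, -0.00057708, -0.00053972,  0.00010716,
       -0.00046618]), 'effort': array([ 2.77715753e-04, -4.44239724e+01,  2.63038319e+01,  7.85738113e-03,
       -1.39586505e-04, -3.52322979e-05]), 'tcp_pos': array([217.35812833, 504.68841407, 230.57578788]), 'orientation': array([-3.14009746e+00, -1.84780213e-04,  2.73477945e+00]), 'contact_force': array([-0.47788633, -0.05066795, -0.59317514]), 'wrist_torque': array([-0.0323901 ,  0.02578583, -0.00909258]), 'gripper_force': 0.0, 'opening': 1.0034772082341508}
```

View both.

View pics/scene0.png

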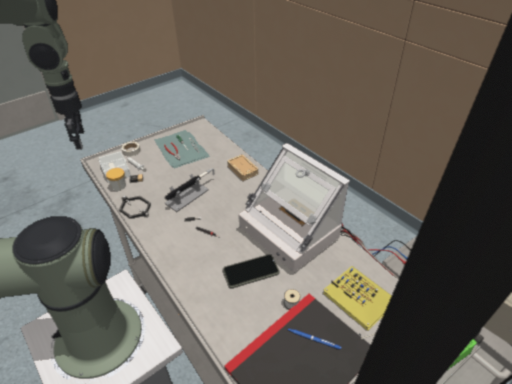

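View pics/top0.png

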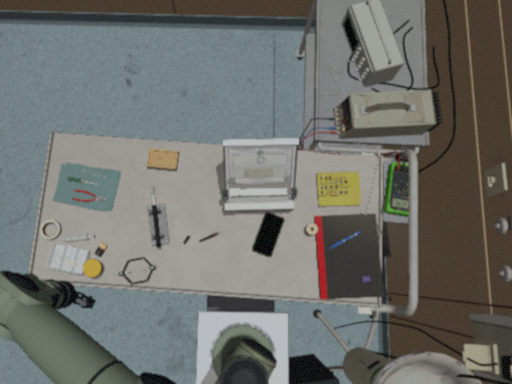

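```bash
cat > h.py <<'E'
import numpy as np,cv2
from bench import bot,solve_ik,imaging
from scipy.spatial.transform import Rotation as R
def cam(n):
    m=imaging.camera_model(n); r=np.array(m["rotation"],float)
    M=r if r.ndim==2 else R.from_euler('xyz',r).as_matrix()
    return np.array(m["K"]),np.array(m["position"],float),M,m
def proj(c,P):
    K,p,M,_=c; q=(np.atleast_2d(P)-p)@M; u=np.c_[q[:,0],-q[:,1],-q[:,2]]@K.T
    return u[:,:2]/u[:,2:]
def ray(c,uv):
    K,p,M,_=c; d=np.linalg.inv(K)@[uv[0],uv[1],1]; d=M@[d[0],-d[1],-d[2]]; return p,d/np.linalg.norm(d)
def onz(c,uv,z):
    p,d=ray(c,uv); return p+d*(z-p[2])/d[2]
def tri(obs): # [(cam,uv)..]
    A=np.zeros((3,3));b=np.zeros(3);rs=[ray(c,u) for c,u in obs]
    for p,d in rs:
        Q=np.eye(3)-np.outer(d,d);A+=Q;b+=Q@p
    X=np.linalg.solve(A,b); return X,[round(float(np.linalg.norm(np.cross(X-p,d))),2) for p,d in rs]
E
python3 - <<'E'
from h import *
np.set_printoptions(precision=1,suppress=True)
t=cam("top");s=cam("scene");print(t[3].keys())
print(proj(t,[0,0,0]),proj(s,[0,0,0]),proj(t,[217,505,231]),proj(s,[217,505,231]))
for n,u,z in[("hooktip",(154,188),50),("rodback",(158,245),50),("phone",(268,233),5),("encL",(222,211),75),("encR",(296,208),75),("topL",(223,141),243),("topR",(297,140),243),("probe",(209,237),3),("clip",(187,239),5),("hex",(138,270),5)]:
    print(n,onz(t,u,z))
for n,u,z in[("hookend",(212,171),50),("rodback",(168,198),50),("phone",(250,270),5)]:print(n,onz(s,u,z))
w=cam("wrist");st=bot.get_state();print(w[0],w[3]["position"],w[3]["rotation"],w[2])
E
```

```text
dict_keys(['K', 'position', 'rotation'])
[[242.3 355.9]] [[ 99.2 336.5]] [[ 78.9 292. ]] [[ 81.9 143.9]]
hooktip [578.9 329.5  50. ]
rodback [375.  304.2  50. ]
phone [429.  -85.9   5. ]
encL [496.7  81.6  75. ]
encR [ 512.6 -179.2   75. ]
topL [700.9  78.5 243. ]
topR [ 709.7 -160.9  243. ]
probe [410.4 128.9   3. ]
clip [401.5 208.3   5. ]
hex [287.5 378.9   5. ]
hookend [572.2 325.9  50. ]
rodback [377.4 299.6  50. ]
phone [425.1 -82.8   5. ]
[[335.4   0.  259.1]
 [  0.  335.4 193.4]
 [  0.    0.    1. ]] [154.7 531.4 373. ] [-0.3  0.   1.2] [[ 0.4 -0.9 -0.2]
 [ 0.9  0.4  0.1]
 [-0.  -0.3  1. ]]
```

```bash
cat >> h.py <<'E'
def ori(yaw,pitch=0.): # rod frame with yaw, hook end pitched up -> tool orientation (camera on robot side)
    M=R.from_euler('zy',[yaw,-pitch]).as_matrix(); return M,R.from_matrix(M@np.diag([-1.,1,-1])).as_euler('xyz')
def snap(name):
    c=cam("wrist"); im=imaging.capture("wrist"); cv2.imwrite(f"pics/{name}.png",im); np.savez(f"pics/{name}.npz",K=c[0],p=c[1],M=c[2]); return c,im
def load(name):
    z=np.load(f"pics/{name}.npz"); return (z["K"],z["p"],z["M"],None)
E
python3 - <<'E'
from h import *
bot.move_ptp([440,312,230],ori(.12)[1]); snap("rod1")
for i,y in enumerate((20,-110)):
    bot.move_ptp([470,y,330],ori(.06,.5)[1]); snap(f"eye{i}")
print(bot.get_state()["t"],bot.get_state()["contact_force"])
a=cv2.imread("pics/eye0.png");b=cv2.imread("pics/eye1.png")
cv2.imwrite("pics/eyes.png",np.vstack([np.hstack([a,b])])[:, :][::1][:384]) if 0 else cv2.imwrite("pics/eyes.png",cv2.resize(np.hstack([a,b]),(800,300)))
E
```

```text
3.1417 [0.54766932 0.38930073 0.24280739]
```

View pics/rod1.png

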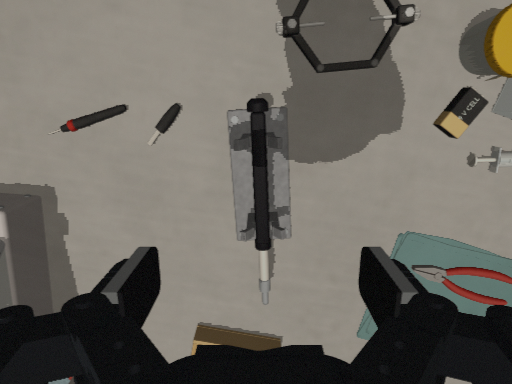

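View pics/eyes.png

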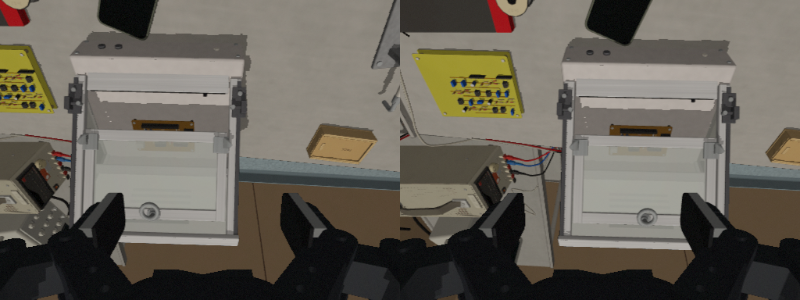

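Run:
```python
from h import *
np.set_printoptions(precision=1,suppress=True)
im=cv2.imread("pics/rod1.png");c=load("rod1")
g=im.max(2); m=(g<60).astype(np.uint8)
roi=np.zeros_like(m);roi[95:260,243:275]=m[95:260,243:275]
for r in range(96,256,4):
    x=np.where(roi[r])[0]; print(r,(x.min(),x.max(),len(x)) if len(x) else None,end=' ')
ax=[];
for z,u in((62,(263.5,249.5)),(62,(258,98)),(51,(265.5,304))): print(u,onz(c,u,z))
L=[]
for n,(x,y) in(("eye0",(191,270)),("eye1",(316,278))):
    im=cv2.imread(f"pics/{n}.png")[y-30:y+30,x-30:x+30]; L.append(cv2.resize(im,(400,400),interpolation=cv2.INTER_CUBIC))
    c=load(n); print(ray(c,(x,y)))
print(tri([(load("eye0"),(190.7,270)),(load("eye1"),(316,277.8))]))
cv2.imwrite("pics/eyecrop.png",np.hstack(L))
```

```text
96 None 100 (np.int64(250), np.int64(265), 16) 104 (np.int64(247), np.int64(267), 21) 108 (np.int64(247), np.int64(268), 22) 112 (np.int64(252), np.int64(263), 12) 116 (np.int64(251), np.int64(265), 15) 120 (np.int64(251), np.int64(265), 15) 124 (np.int64(250), np.int64(265), 16) 128 (np.int64(251), np.int64(265), 15) 132 (np.int64(251), np.int64(273), 23) 136 (np.int64(243), np.int64(274), 31) 140 (np.int64(251), np.int64(274), 23) 144 (np.int64(251), np.int64(274), 23) 148 (np.int64(252), np.int64(266), 15) 152 (np.int64(251), np.int64(267), 17) 156 (np.int64(252), np.int64(266), 15) 160 (np.int64(252), np.int64(267), 16) 164 (np.int64(252), np.int64(267), 16) 168 (np.int64(253), np.int64(267), 15) 172 (np.int64(253), np.int64(267), 15) 176 (np.int64(253), np.int64(267), 15) 180 (np.int64(254), np.int64(267), 14) 184 (np.int64(253), np.int64(268), 16) 188 (np.int64(254), np.int64(267), 14) 192 (np.int64(254), np.int64(268), 15) 196 (np.int64(254), np.int64(268), 15) 200 (np.int64(254), np.int64(268), 15) 204 (np.int64(254), np.int64(268), 15) 208 (np.int64(254), np.int64(268), 15) 212 (np.int64(255), np.int64(274), 20) 216 (np.int64(248), np.int64(274), 27) 220 (np.int64(248), np.int64(274), 27) 224 (np.int64(247), np.int64(274), 26) 228 (np.int64(247), np.int64(269), 19) 232 (np.int64(256), np.int64(269), 14) 236 (np.int64(256), np.int64(269), 14) 240 (np.int64(255), np.int64(270), 16) 244 (np.int64(255), np.int64(270), 16) 248 (np.int64(256), np.int64(269), 14) 252 None (263.5, 249.5) [516.5 325.2  62. ]
(258, 98) [371.2 302.2  62. ]
(265.5, 304) [586.1 336.2  51. ]
(array([342.1,  15.8, 422.2]), array([ 0.8, -0.2, -0.5]))
(array([ 342.2, -114.8,  421.6]), array([ 0.8,  0.2, -0.5]))
(array([647.1, -44.7, 230.5]), [0.07, 0.07])
```

View pics/eyecrop.png

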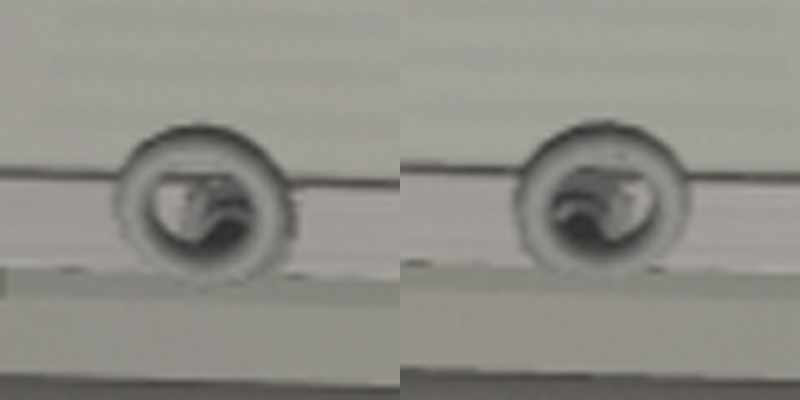

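```bash
python3 - <<'E'
from h import *
np.set_printoptions(precision=1,suppress=True)
im=cv2.imread("pics/rod1.png");c=load("rod1")
print(im[250:316:2,265].mean(1)); print(im[292,250:282].mean(1))
P=[onz(c,u,8) for u in((229,109),(287,107),(237,240),(291,238))]; print(np.array(P),np.mean(P,0))
for u,z in(((258.2,116),62),((262.7,248),62),((263.5,252),51+5.5)): print(onz(c,u,z))
E
python3 -c "
import cv2;im=cv2.imread('pics/rod1.png')[95:315,215:315];cv2.imwrite('pics/rc.png',cv2.resize(im,None,fx=2.7,fy=2.7,interpolation=2))"
```

```text
[ 92.  167.3 167.  168.  170.3 168.3 169.  170.3 171.7 171.7 171.7 172.3
 172.3 173.3 172.3 169.7 138.  138.7 138.3 137.7 137.3 136.3 140.  140.7
 139.7 140.  138.7 116.3 138.7 139.3 140.3 138.7 138.7]
[139.  138.3 138.7 138.  138.  138.3 137.7 138.  137.3 139.7 137.3 132.3
 126.  133.3 137.  136.3 130.7 119.  124.7 139.3 140.3 140.7 138.7 140.
 139.7 140.3 139.3 139.  139.  137.7 137.  137.3]
[[385.9 272.9   8. ]
 [376.5 333.3   8. ]
 [533.4 296.6   8. ]
 [523.2 359.2   8. ]] [454.7 315.5   8. ]
[386.7 304.2  62. ]
[515.  324.2  62. ]
[521.9 326.   56.5]
```

View pics/rc.png

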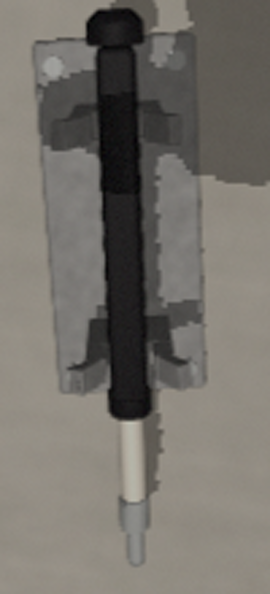

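```bash
cat >> h.py <<'E'
GRIP=np.array([450.,314.1,51.]); RY=.155
def tcp(prong,yaw,pitch):
    M,o=ori(yaw,pitch); return np.array(prong)-M@[134.5,0,6.],o,M
E
python3 - <<'E'
from h import *
np.set_printoptions(precision=2,suppress=True)
c=load("eye0");s=1/.78125
a,b=onz(c,(76*s,62*s),72),onz(c,(246*s,66*s),72);print(a,b,np.arctan2(-(b-a)[0],(b-a)[1]))
eye=np.array([647.1,-44.9,230.5]);psi=.06
for t in(-40,0):
    p,o,M=tcp(eye,psi,.47);print(p+t*-M[:,2]*1,solve_ik(p+t*-M[:,2],o))
u=np.array([np.cos(psi)*.707,np.sin(psi)*.707,.707]);print(solve_ik(p-85*u,o))
o=ori(RY)[1]; T=GRIP-[0,0,19]
bot.move_ptp(T+[0,0,130],o);bot.movel(T,max_speed=120);f0=bot.get_state()["contact_force"]
bot.grip(0.0,effort=110);st=bot.get_state();print(st["opening"],st["gripper_force"],st["contact_force"]-f0,st["tcp_pos"])
snap("g0");bot.movel(T+[0,0,120],max_speed=100);snap("g1");st=bot.get_state();print(st["opening"],st["contact_force"]-f0,st["t"])
d=cv2.absdiff(cv2.imread("pics/g0.png"),cv2.imread("pics/g1.png"))
E
```

```text
[ 522.49 -165.24   72.  ] [511.95  76.27  72.  ] 0.043630650874048514
[512.   -52.97 200.01] [-0.34 -0.01 -0.82  0.32  0.15 -0.36]
[530.12 -52.97 164.35] [-0.32  0.08 -0.84  0.2   0.14 -0.35]
[-0.39  0.1  -1.04 -0.01  0.17 -0.41]
0.1468812974025107 107.44589567184448 [0.82 0.62 3.32] [450.11 314.22  32.37]
0.14437229641241847 [ 0.58  0.47 -0.94] 8.15
```

Run:
```python
from h import *
np.set_printoptions(precision=2,suppress=True)
eye=np.array([647.1,-44.9,230.5]);psi=.05
p,o,M=tcp(eye,psi,.47); a=-M[:,2]
bot.movel([450,314,230],max_speed=250)
bot.move_ptp(p-90*a,o); bot.movel(p-27*a,max_speed=100)
c,im=snap("hov")
st=bot.get_state();print(st["t"],st["contact_force"],st["tcp_pos"]-(p-27*a))
pr=eye-27*a
print(proj(c,[eye,pr,pr+M@[3.5,0,13],pr-M@[0,0,16.5]]))
cv2.imwrite("pics/scn1.png",imaging.capture("scene"))
uv=proj(c,[eye])[0].astype(int)
k=im[max(0,uv[1]-70):uv[1]+60,uv[0]-80:uv[0]+80];k=cv2.resize(k,None,fx=3,fy=3,interpolation=2)
print(uv)
b=cv2.resize(im,(512,384));h=max(k.shape[0],384)
cv2.imwrite("pics/hovc.png",k)
```

```text
10.8167 [-0.57 -0.05 -1.39] [0.3  0.11 0.54]
[[259.59 431.44]
 [259.61 477.85]
 [259.62 509.92]
 [259.6  448.08]]
[259 431]
```

View pics/hovc.png

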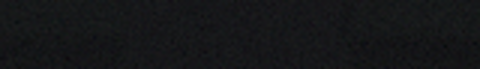

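Run:
```python
from h import *
np.set_printoptions(precision=1,suppress=True)
eye=np.array([647.1,-44.9,230.5]);p,o,M=tcp(eye,.05,.47);a=-M[:,2];c=cam("scene");pr=eye-27*a
P=[eye,pr,pr+M@[0,0,13],pr-M@[0,0,16.5],pr+M@[-134.5,0,13]]
uv=proj(c,P);print(uv)
im=cv2.imread("pics/scn1.png");x,y=uv[0].astype(int);x0,y0=x-45,y-40
k=cv2.resize(im[y0:y0+65,x0:x0+80],None,fx=9,fy=9,interpolation=2)
for q in uv[:4]: cv2.circle(k,tuple(((q-[x0,y0]+.5)*9).astype(int)),3,(0,0,255),-1)
print(x0,y0);cv2.imwrite("pics/sc.png",k)
```

```text
[[300.7 173. ]
 [298.  168.1]
 [296.7 165.6]
 [299.7 171.1]
 [265.2 201.5]]
255 133
```

View pics/sc.png

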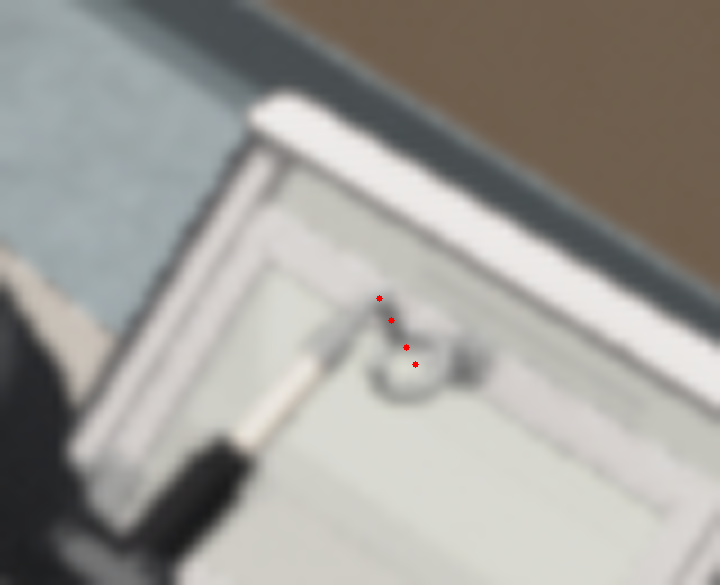

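Run:
```python
from h import *
np.set_printoptions(precision=2,suppress=True)
eye=np.array([647.1,-44.9,230.5]);psi=.05
p,o,M=tcp(eye,psi,.47); a=-M[:,2]; u=np.array([np.cos(psi)*.7071,np.sin(psi)*.7071,.7071])
F=lambda:np.mean([bot.get_state()["contact_force"] for _ in range(1)],0)
f0=F();hit=bot.movel(p+1*a,max_speed=30,threshold=5);bot.dwell(.3)
f=F()-f0;print("insert",hit,f,bot.get_state()["tcp_pos"]-p)
if hit or np.linalg.norm(f)>4: raise SystemExit
f0=F();q=p+1*a
for s in np.arange(2,13,2.):
    bot.movel(q-s*u,max_speed=15);f=F()-f0;print(s,f,f@u)
    if f@u>9:break
print(bot.get_state()["t"]);np.save("f0.npy",f0)
```

```text
insert False [ 1.44 -0.13 -0.95] [ 0.49 -0.05 -0.74]
2.0 [-0.4   1.02  0.89] 0.3852305379236598
4.0 [0.76 0.29 1.13] 1.3463424995003732
6.0 [ 0.1  -0.08  1.21] 0.9183551233448487
8.0 [3.12 0.53 2.23] 3.79492938071308
10.0 [ 2.73 -0.03  2.08] 3.4012308825412054
12.0 [ 2.28 -0.22  1.55] 2.6998046879533577
13.95
```

Run:
```python
from h import *
np.set_printoptions(precision=2,suppress=True)
eye=np.array([647.1,-44.9,230.5]);psi=.05
p,o,M=tcp(eye,psi,.47); a=-M[:,2]; u=np.array([np.cos(psi)*.7071,np.sin(psi)*.7071,.7071])
f0=np.load("f0.npy");q=p+1*a;F=lambda:bot.get_state()["contact_force"]-f0
print(bot.movel(q-48*u,max_speed=20,threshold=8),F(),F()@u)
pk=0;s=48;snapd=False
while s<94:
    s+=.6;bot.movel(q-s*u,max_speed=12);f=F();x=f@u;pk=max(pk,x);print(f"{s:.1f}:{x:.1f}",end=' ')
    if np.linalg.norm(f)>15.3: print("HIGH");break
    if pk>7 and x<pk-5: print("SNAP");snapd=True;break
print(f,bot.get_state()["t"],(bot.get_state()["tcp_pos"]-q+s*u));np.save("s.npy",s)
c=cam("scene");im=imaging.capture("scene");cv2.imwrite("pics/scn2.png",im)
x,y=proj(c,[eye-60*u])[0].astype(int);cv2.imwrite("pics/sc2.png",cv2.resize(im[y-55:y+45,x-60:x+60],None,fx=6,fy=6,interpolation=2))
```

```text
False [2.71 0.27 2.67] 3.810257173164092
48.6:3.4 49.2:2.8 49.8:3.2 50.4:2.9 51.0:3.4 51.6:2.1 52.2:3.7 52.8:3.6 53.4:3.4 54.0:3.7 54.6:2.6 55.2:3.3 55.8:4.4 56.4:5.5 57.0:6.4 57.6:6.8 58.2:8.1 58.8:8.5 59.4:8.5 60.0:9.5 60.6:9.6 61.2:11.0 61.8:11.8 62.4:11.7 63.0:11.0 63.6:11.1 64.2:5.2 SNAP
[4.48 0.83 2.9 ] 22.65 [ 1.17 -0.24  0.85]
```

Run:
```python
from h import *
psi=.05;u=np.array([np.cos(psi)*.7071,np.sin(psi)*.7071,.7071])
f0=np.load("f0.npy")
for _ in range(4): bot.dwell(.2);print((bot.get_state()["contact_force"]-f0)@u)
```

```text
6.491237006252805
6.971373211759588
6.354653989214963
5.572864591673751
```

View pics/sc2.png

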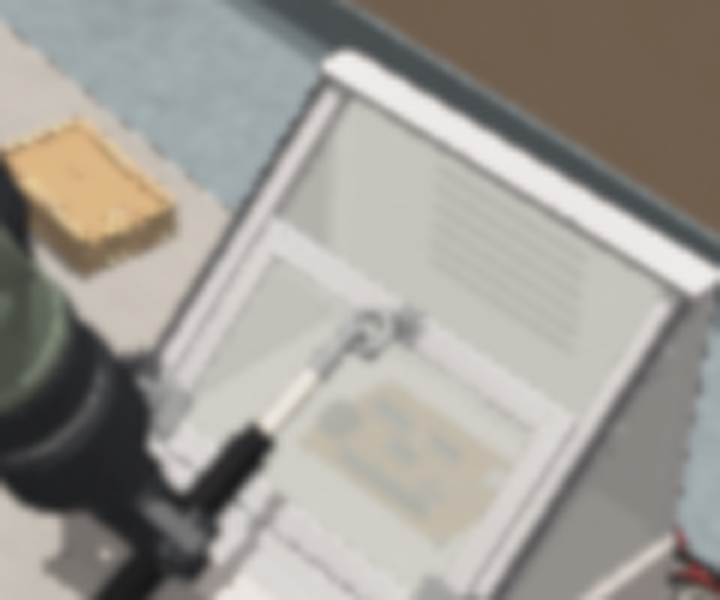

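Run:
```python
from h import *
np.set_printoptions(precision=2,suppress=True)
eye=np.array([647.1,-44.9,230.5]);psi=.05
p,o,M=tcp(eye,psi,.47); a=-M[:,2]; u=np.array([np.cos(psi)*.7071,np.sin(psi)*.7071,.7071])
f0=np.load("f0.npy");q=p+1*a;s=float(np.load("s.npy"))
for i in range(9):
    s+=.4;bot.movel(q-s*u,max_speed=12);bot.dwell(.08);st=bot.get_state();f=st["contact_force"]-f0
    print(f"{s:.1f}: {f@u:.1f} |{np.linalg.norm(f):.1f}| tcp {-(st['tcp_pos']-q)@u:.2f}")
    if np.linalg.norm(f)>13: break
np.save("s.npy",s);print(st["t"])
```

```text
64.6: 6.7 |6.9| tcp 63.55
65.0: 7.1 |7.3| tcp 63.56
65.4: 8.1 |8.2| tcp 63.64
65.8: 7.9 |8.1| tcp 63.64
66.2: 8.1 |8.6| tcp 63.68
66.6: 8.5 |9.2| tcp 63.73
67.0: 9.3 |9.6| tcp 63.78
67.4: 10.8 |11.2| tcp 63.80
67.8: 10.5 |10.8| tcp 63.85
26.5
```

Run:
```python
from h import *
np.set_printoptions(precision=2,suppress=True)
eye=np.array([647.1,-44.9,230.5]);psi=.05
p,o,M=tcp(eye,psi,.47); a=-M[:,2]; u=np.array([np.cos(psi)*.7071,np.sin(psi)*.7071,.7071])
f0=np.load("f0.npy");q=p+1*a
bot.movel(q-59.3*u,max_speed=20);bot.dwell(.2);st=bot.get_state();f=st["contact_force"]-f0;print(f,f@u,-(st['tcp_pos']-q)@u)
if np.linalg.norm(f)>4: raise SystemExit
h=bot.movel(q-59.3*u-45*a,max_speed=40,threshold=5);st=bot.get_state();print(h,st["contact_force"]-f0,st["t"],(q-st["tcp_pos"])@a)
if h: raise SystemExit
bot.movel(q-59.3*u-100*a,max_speed=120);bot.dwell(.2)
c=cam("scene");im=imaging.capture("scene");cv2.imwrite("pics/scn3.png",im)
st=bot.get_state();B=st["tcp_pos"]+M@[0,0,19];print(o,st["orientation"],st["opening"])
x,y=proj(c,[B+M@[60,0,-20]])[0].astype(int);x0,y0=x-50,y-42;k=cv2.resize(im[y0:y0+75,x0:x0+100],None,fx=8,fy=8,interpolation=2)
for v in proj(c,[B+M@w for w in([134.5,0,0],[134.5,0,-29.5],[75,0,0])]): cv2.circle(k,tuple(((v-[x0,y0]+.5)*8).astype(int)),2,(0,0,255),-1)
cv2.imwrite("pics/sc3.png",k)
```

```text
[-0.66 -1.05  1.39] 0.4851511285989664 59.907438190639674
False [0.58 0.3  0.06] 28.55 26.412851438644477
[-3.12  0.47 -3.09] [-3.12  0.47 -3.09] 0.14463038561843267
```

View pics/sc3.png

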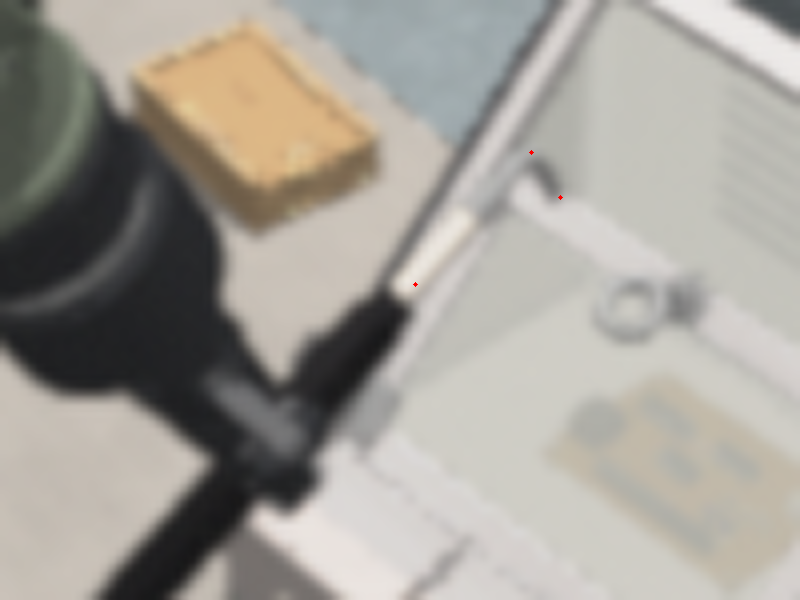

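Run:
```python
from h import *
np.set_printoptions(precision=2,suppress=True)
st=bot.get_state();x=st["tcp_pos"];o=ori(RY)[1]
bot.movel([x[0]-40,x[1],320],max_speed=200)
T=GRIP-[0,0,19]
bot.move_ptp(T+[0,0,200],o);bot.movel(T+[0,0,45],max_speed=150);bot.dwell(.2)
f0=bot.get_state()["contact_force"]
h=bot.movel(T+[0,0,.3],max_speed=35,threshold=6);st=bot.get_state();print(h,st["contact_force"]-f0,st["tcp_pos"]-T,st["t"])
cv2.imwrite("pics/place.png",imaging.capture("wrist"))
```

```text
False [-0.01 -2.   -0.54] [0.27 0.15 0.48] 34.375
```

Run:
```python
from h import *
np.set_printoptions(precision=2,suppress=True)
T=GRIP-[0,0,19]
bot.grip(1.0,effort=20);bot.dwell(.2);bot.movel(T+[0,0,130],max_speed=100)
bot.move_ptp([440,312,230],ori(.12)[1]);bot.dwell(.5);c,im=snap("rod2")
st=bot.get_state();print(st["t"],st["contact_force"])
a=cv2.imread("pics/rod1.png")
cv2.imwrite("pics/rr.png",cv2.resize(np.hstack([a[90:320,205:325],im[90:320,205:325],cv2.absdiff(a,im)[90:320,205:325]]),None,fx=2.2,fy=2.2))
```

```text
37.7083 [0.35 0.22 0.21]
```

View pics/rr.png

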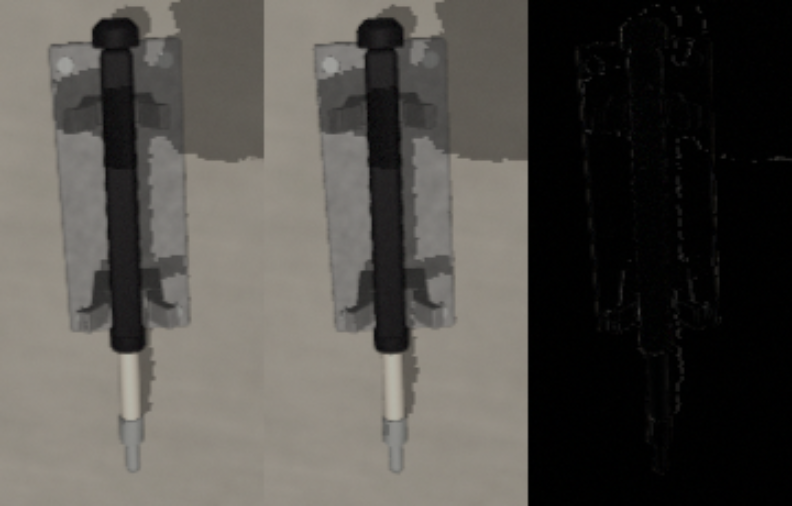

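The rod lies exactly as before, with only edge noise in the difference image. The guard was stopped hard on its bar, so I am handing in.

```bash
python3 -c "
from bench import bot
print(bot.sign_off())"
```

```text
the job is handed in; nothing more can be done
None
```

I handed the job in at about 38 s: the guard is drawn down past its catches against a hard stop, and the rod is unhooked and back in its rest as it lay. I judged "home" from the force drop and the arm stopping dead, since I couldn't read the interlock directly. The sign-off call returned no verdict.

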